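# Set the long strap gauge to the customer's size

### The job

The customer's strap length is marked by the small brass pointer clipped on the longer of the two strap gauges. Slide the black stop of that longer gauge along its track until the stop is level with its pointer, then let go of it. Leave the stop of the shorter gauge where it is.

Things in the scene. Friction and masses are not known exactly. Their poses are not given: they have to be found in the camera images.
- long_stop (a joint): travel of the stop on the longer gauge, 0 to 0.18 m; grows along +y of point long_stop_top. The track points roughly away from the robot; 0 is its near end. Light friction (1.5 N plus 3 N per m/s); the stop stays where it is left. The gauge is an aluminium rail 280 x 70 x 12 mm, fixed to the bench, reaching 22 mm to the -x side of the track's middle and 48 mm to the +x side.
- long_stop_top (a point): centre of the top face of the black plastic stop on the longer gauge, 52.5 mm above the bench. The stop is an upright block 24 mm across the track (x), 20 mm along it (y) and 40 mm tall (z up), a thin white line across its top, its foot just above the rail. Nothing else on the gauge stands higher than 18 mm above the bench.
- long_pointer_tip (a point): tip (at its top face, 18 mm above the bench) of the brass arrow-shaped pointer fixed on the longer gauge: 29 mm long, 20 wide, 6 thick. It lies on the ledge at the track's +x side and points at the track, tip 18 mm from its middle, clear of the stop. Axes as long_stop_top. Level means the same place along y as long_stop_top; at the start the stop is 40 to 165 mm short of it.
- short_stop_top (a point): centre of the top of the like stop on the shorter gauge, which is not to be set: same build, but the rail is 170 mm long and the track 90 mm, with a brass pointer of its own.

How it is judged:
By the outcome, as a careful person would: the job done as asked, in the order asked, and still so for the second after the job is handed in, with the robot touching nothing.
It also fails if it takes over 35 s, if anything falls off the work surface, if the arm or the gripper's body presses on something with over 40 N, if the wrist force passes 120 N, or if a joint passes its speed limit or range.

### The arm

A 6-joint arm with a two-finger parallel gripper is mounted at the origin on the work surface. World frame = base frame: x ahead of the robot, y to its left, z up, the work surface at z = 0. Lengths are in m, angles in degrees, forces in N, time in s.
With the tool pointing down it reaches from about 0.35 to 0.875 m from the base axis. Payload 4.2 kg.
Tool frame: the origin (TCP) lies midway between the tips of the shut fingers; the grasp point (between the pads) lies 19 mm behind it; z points along the fingers, y is the line along which they close (so a half turn about z gives the same grasp; the last joint's range is limited). The gripper opens to 87 mm and grips with 3 to 60 N. Pads are 19 mm wide; open, the fingers measure 117 mm over their backs; the gripper's body (75 mm by 190 mm) begins 51 mm behind the grasp point.
Start: joints at [90.504, 22.042, 0.453, 0, -68.411, -14.817], TCP at [0.154, 0.606, 0.223] pointing down, gripper open.
Joint ranges: [-179.83, 179.83], [-69.29, 118.12], [-61.27, 80.66], [-181.25, 117.63], [-171.15, -9.14], [-177.46, 177.46]. Speed limits (degrees/s): [159.86, 159.86, 180, 180, 180, 180].

### API

Orientations are given as a 3x3 rotation matrix whose columns are the frame's x, y, z axes.
In Python, from station import * gives the robot as it stands. The module is installed in compiled form; this text tells all that it offers.
- The arm moves only by the tool servo_tool, never from a script. Its argument "deltas" is a list of rows, each an object of numbers: "tx", "ty", "tz": the shift along the tool's x, y, z in mm; "ax", "ay", "az": the turn, a rotation vector about the tool's x, y, z in rad; "claw": the finger opening in mm, from 0 to 87. In form: [{"tx": .., "ty": .., "tz": .., "ax": .., "ay": .., "az": .., "claw": ..}, ...]. A call has 1 to 12 rows; each row is the pose to reach, as a shift and turn from the pose commanded when the call began, along the tool's axes at that moment; what a row does not reach only later rows make up. A row lasts 1/12 s, in which the tool goes at most 41.7 mm and 7.16 degrees, less where a joint would pass 70% of its speed; a pose out of reach is approached as far as the arm can. A call with a gripper value outside its range is refused whole. The fingers move at their own pace and stop on an object; the grip force is fixed at half the most. Time passes only in rows, so rows that repeat a pose let the fingers close. It gives the time, the measured TCP pose, the force, the opening and the grip force at its end, in the units of the state.
- sense(): the state, without advancing time (a new reading comes with each control period).
- capture(name): name is "side" or "top"; returns the picture (384x512x3 uint8, blue, green, red); there is no depth.
- calibration(name): a dict with "fx", "fy", "cx", "cy" (pixels), "dist" ([k1, k2, p1, p2, k3] as OpenCV has them; the pictures are not rectified), "cam_to_world" (4x4, takes a point from camera to world coordinates). Camera axes: x right, y down, z forward; pixel columns grow to the right and rows downward; lengths in m; the calibration is good to about 2 mm. A picture is of the moment at which its call begins. calibration takes no time and is no camera call.
- finish_job(): hands the job in; it is judged then, once.
Trained networks look in the newest picture that a camera, given by its name, has taken for a name from the list of things; names that differ only in an ending like _2 or _b are one class to them, and where a whole thing is asked for, a point or a joint stands for the part that bears it (a point fixed in the world has none). Each returns a list of dicts, best first, with "confidence" (0 to 1); they miss things now and then, are a little off and sometimes report something else, mostly with a low value. They report only what shows in the picture. A call takes as long as a camera call.
- recognise(label, camera): "xyz" ([x, y, z] in m, in the coordinates of the camera as it stood for that picture, good to about 4 mm: the middle of the surface that is visible of it).
- trace(label, camera): "mask" (384x512 bool, what is visible of it).
The state is a dict: "time_s": time; "joints": joint angles; "joint_velocities": joint speeds; "effort": joint torques, N m; "tcp_pos": TCP position; "ee_rot": TCP orientation; "wrist_force": force on the tool from outside, world axes, zero at the start; "moment": the same for the moment, N m; "gripper_width": opening from 0.0 (shut) to 1.0 (fully open); "gripper_force": force on a finger pad.
Only numpy, scipy, OpenCV 4.12 (cv2) and the standard library are available. Lean on these libraries where they do the work, as an engineer would, in place of code of your own. Each camera call takes 0.05 s, during which the arm holds its last target. There are 200 camera calls.

## Working session

There is one attempt and no reset: what is moved stays moved. The work goes in short steps, Python scripts to look and compute and a tool call to move; the robot and the scene stay as the last step left them, time stands still between calls to the robot, and variables do not carry over. Pictures are saved under pics/ and viewed, at most 10 in all, crops included, and the job is handed in when it is done.

Besides the shell and the picture viewer there is one more tool, called after "Request:" by a JSON object that holds its "method" and its "body", one argument or row to a line. servo_tool: Moves the arm, as the interface text tells. Its arguments: {"type":"object","properties":{"deltas":{"type":"array","items":{"type":"object","properties":{"tx":{"type":"number"},"ty":{"type":"number"},"tz":{"type":"number"},"ax":{"type":"number"},"ay":{"type":"number"},"az":{"type":"number"},"claw":{"type":"number"}}}}},"required":["deltas"]}

```bash
mkdir -p pics
cat > h.py <<'E'
from station import *
import numpy as np, cv2
def w(cam,p):
    T=np.array(calibration(cam)["cam_to_world"]); return T[:3,:3]@np.array(p)+T[:3,3]
def KD(cam):
    c=calibration(cam); return np.array([[c["fx"],0,c["cx"]],[0,c["fy"],c["cy"]],[0,0,1.]]),np.array(c["dist"],float)
def ray(cam,uv):
    K,D=KD(cam); T=np.array(calibration(cam)["cam_to_world"])
    n=cv2.undistortPoints(np.array(uv,float).reshape(-1,1,2),K,D).reshape(-1,2)
    d=np.c_[n,np.ones(len(n))]@T[:3,:3].T
    return T[:3,3],d
def onz(cam,uv,z):
    o,d=ray(cam,uv); return o+d*((z-o[2])/d[:,2])[:,None]
def proj(cam,P):
    K,D=KD(cam); T=np.linalg.inv(np.array(calibration(cam)["cam_to_world"]))
    return cv2.projectPoints(np.array(P,float).reshape(-1,3),cv2.Rodrigues(T[:3,:3])[0],T[:3,3],K,D)[0].reshape(-1,2)
def tri(obs):
    A=np.zeros((3,3));b=np.zeros(3)
    for cam,uv in obs:
        o,d=ray(cam,uv); d=d[0]/np.linalg.norm(d[0]); M=np.eye(3)-np.outer(d,d); A+=M;b+=M@o
    return np.linalg.solve(A,b)
E
python3 - <<'E'
from h import *
np.set_printoptions(precision=4,suppress=True)
ims=[]
for c in ("side","top"):
    im=capture(c); ims.append(im); cv2.imwrite(f"pics/{c}0.png",im)
    print(c,np.array(calibration(c)["cam_to_world"])[:3,3])
    for l in ("long_stop_top","long_pointer_tip","short_stop_top","long_stop"):
        for r in recognise(l,c)[:3]:
            p=w(c,r["xyz"]); print(l,round(r["confidence"],2),p,proj(c,p)[0])
s=sense();print(s["time_s"],s["tcp_pos"],s["ee_rot"],s["gripper_width"])
E
```

```text
side [0.3181 0.6135 0.5101]
long_stop_top 0.85 [0.523  0.187  0.0434] [223.3717 280.5707]
long_pointer_tip 0.53 [0.6175 0.1224 0.0188] [186.9142 252.0268]
short_stop_top 0.74 [ 0.5573 -0.1219  0.0377] [265.9612 175.7215]
long_stop 0.9 [0.5236 0.1907 0.0406] [222.1462 283.5738]
top [ 0.4477 -0.0066  0.9394]
long_stop_top 0.43 [0.5238 0.17   0.0498] [158.0516 198.984 ]
short_stop_top 0.68 [ 0.56   -0.1279  0.0534] [312.309 179.082]
long_stop 0.7 [0.5289 0.1726 0.0526] [156.4672 196.2489]
0.5 [0.1545 0.6056 0.2225] [[ 0.969  -0.2472 -0.    ]
 [-0.2472 -0.969  -0.0001]
 [-0.      0.0001 -1.    ]] 0.9961288024194063
```

```bash
ls pics
```

```text
side0.png
top0.png
```

View pics/top0.png

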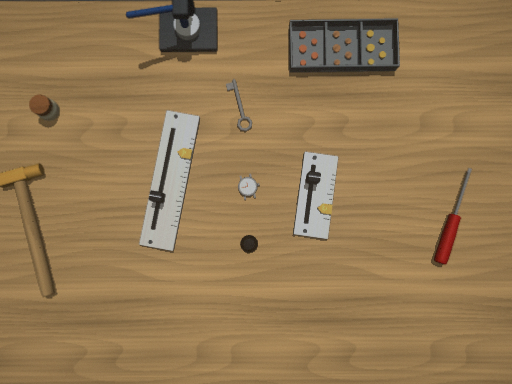

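View pics/side0.png

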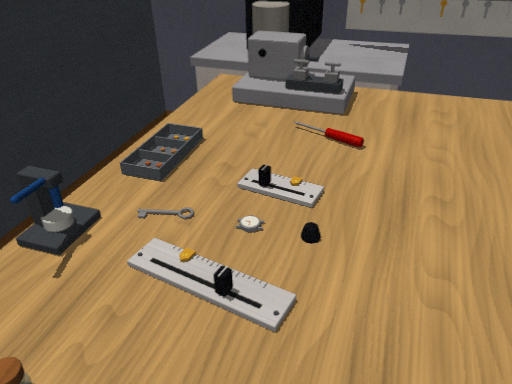

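The top view shows the long gauge with its stop at about (157,197) and the pointer at (185,154), tip to the left. The side view shows the stop at (223,280) and the pointer at (187,254). The short gauge is separate, with its stop at (313,178) in the top view. Next I'll take enlarged crops and rail-based measurements.

Run:
```python
from h import *
np.set_printoptions(precision=4,suppress=True)
t=capture("top"); s=capture("side")
a=cv2.resize(t[105:255,130:210],None,fx=4,fy=4,interpolation=cv2.INTER_CUBIC)
b=cv2.resize(s[235:325,120:300],None,fx=2.6,fy=2.6,interpolation=cv2.INTER_CUBIC)
o=np.zeros((600,800,3),np.uint8); o[:600,:320]=a; o[:b.shape[0],325:325+b.shape[1]]=b
cv2.imwrite("pics/crop1.png",o)
# rail: bright grey region in top view
for cam,im,roi in (("top",t,(105,255,130,210)),("side",s,(235,325,120,300))):
    hsv=cv2.cvtColor(im,cv2.COLOR_BGR2HSV); m=np.zeros(im.shape[:2],np.uint8)
    y0,y1,x0,x1=roi
    m[y0:y1,x0:x1]=((hsv[...,1]<50)&(hsv[...,2]>120))[y0:y1,x0:x1]
    m=cv2.morphologyEx(m,cv2.MORPH_CLOSE,np.ones((3,3)))
    c=max(cv2.findContours(m,0,2)[0],key=cv2.contourArea)
    P=onz(cam,c.reshape(-1,2),.012)[:,:2]
    (ce,sz,an)=cv2.minAreaRect((P*1000).astype(np.float32)); print(cam,ce,sz,an); print(cv2.boxPoints((ce,sz,an)))
    # pointer: saturated yellow
    ym=np.zeros_like(m); q=cv2.inRange(hsv,(15,170,140),(35,255,255)); ym[y0:y1,x0:x1]=q[y0:y1,x0:x1]
    mm=trace("long_pointer_tip",cam)
    for k in mm[:2]:
        v,u=np.nonzero(k["mask"]); print("ptr mask",k["confidence"],len(u),u.mean(),v.mean(),onz(cam,[[u.mean(),v.mean()]],.018))
    for k in trace("long_stop",cam)[:2]:
        v,u=np.nonzero(k["mask"]); print("stop mask",k["confidence"],len(u),u.mean(),v.mean(),u.min(),u.max(),v.min(),v.max())
    for n,mk in (("yel",ym),):
        v,u=np.nonzero(mk); 
        if len(u): print(n,len(u),u.mean(),v.mean())
```

```text
top (567.3848876953125, 155.40463256835938) (68.95491027832031, 278.78912353515625) 79.26921844482422
[[424.0084 147.4846]
 [697.9224  95.5756]
 [710.7614 163.3247]
 [436.8474 215.2337]]
stop mask 0.48 165 156.88484848484848 196.5878787878788 149 165 191 202
side (564.86474609375, 158.44680786132812) (71.3947982788086, 278.8332214355469) 79.2376708984375
[[421.2345 149.4113]
 [695.1631  97.3433]
 [708.495  167.4823]
 [434.5664 219.5503]]
ptr mask 0.49 168 185.69642857142858 254.5654761904762 [[0.617 0.128 0.018]]
stop mask 0.78 482 222.35477178423236 280.07053941908714 213 232 265 295
yel 110 186.4181818181818 253.37272727272727
```

View pics/crop1.png

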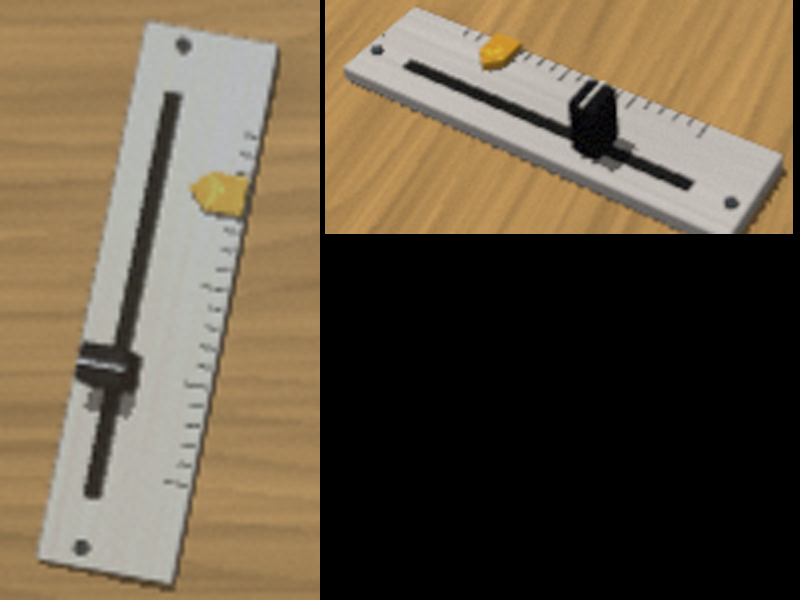

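The crop shows the white line on the stop at top pixel (154.9,196.1) and side pixel (223.4,271.4). The pointer tip is at top (177.4,152.6) and side (180.4,260.2). I'll triangulate these.

Run:
```python
from h import *
np.set_printoptions(precision=4,suppress=True)
S=[("top",(154.9,196.1)),("side",(223.4,271.4))]; T=[("top",(177.4,152.6)),("side",(180.4,260.2))]
a=np.radians(79.25); d=np.array([np.sin(a),-np.cos(a)]); x=np.array([d[1],-d[0]]); print(d,np.degrees(np.arctan2(d[1],d[0])))
C=np.array([.5662,.1569])-13*x*1e-3 # track middle from rail centre
for n,o,z in (("stop",S,.0525),("tip",T,.018)):
    p=tri(o); print(n,p,[ (proj(c,p)[0]-uv) for c,uv in o])
    for q in [p]+[onz(c,[uv],z)[0] for c,uv in o]:
        r=q[:2]-C; print("  ",q,"along",r@d,"across",r@x)
s=sense(); R=np.array(s["ee_rot"]); print(s["tcp_pos"],s["joints"])
print(np.degrees(np.arctan2(R[1,1],R[0,1])))
```

```text
[ 0.9825 -0.1865] -10.749999999999996
stop [0.5284 0.1758 0.05  ] [array([0.1771, 0.5363]), array([-0.729 , -0.0868])]
   [0.5284 0.1758 0.05  ] along -0.04064528128387079 across 0.0014776035595296844
   [0.5292 0.1756 0.0525] along -0.03981821090481882 across 0.0014851749231009905
   [0.5262 0.178  0.0525] along -0.043265461475411986 across -0.0002892083779139481
tip [0.6213 0.1392 0.014 ] [array([-0.0447, -0.1118]), array([0.1464, 0.0199])]
   [0.6213 0.1392 0.014 ] along 0.05742823163407738 across 0.020129252196880165
   [0.6203 0.1385 0.018 ] along 0.056594642323730265 across 0.02102858866786152
   [0.6191 0.1431 0.018 ] along 0.054525385701946774 across 0.016719782924651594
[0.1545 0.6056 0.2226] [ 90.5051  22.0394   0.4526  -0.0021 -68.4089 -14.8142]
-104.30989316935566
```

Request:
{"method": "servo_tool", "body": {
  "deltas": [
    {"tx": 468,"ty": 323,"tz": 80,"az": 1.508,"claw": 87},
    {"tx": 468,"ty": 323,"tz": 80,"az": 1.508,"claw": 87},
    {"tx": 468,"ty": 323,"tz": 80,"az": 1.508,"claw": 87},
    {"tx": 468,"ty": 323,"tz": 80,"az": 1.508,"claw": 87},
    {"tx": 468,"ty": 323,"tz": 80,"az": 1.508,"claw": 87},
    {"tx": 468,"ty": 323,"tz": 80,"az": 1.508,"claw": 87},
    {"tx": 468,"ty": 323,"tz": 80,"az": 1.508,"claw": 87},
    {"tx": 468,"ty": 323,"tz": 80,"az": 1.508,"claw": 87},
    {"tx": 468,"ty": 323,"tz": 80,"az": 1.508,"claw": 87},
    {"tx": 468,"ty": 323,"tz": 80,"az": 1.508,"claw": 87},
    {"tx": 468,"ty": 323,"tz": 80,"az": 1.508,"claw": 87},
    {"tx": 468,"ty": 323,"tz": 80,"az": 1.508,"claw": 87}
  ]
}}

```text
schema error: expected keys tx, ty, tz, ax, ay, az, claw
```

Request:
{"method": "servo_tool", "body": {
  "deltas": [
    {"tx": 468,"ty": 323,"tz": 80,"ax": 0,"ay": 0,"az": 1.508,"claw": 87},
    {"tx": 468,"ty": 323,"tz": 80,"ax": 0,"ay": 0,"az": 1.508,"claw": 87},
    {"tx": 468,"ty": 323,"tz": 80,"ax": 0,"ay": 0,"az": 1.508,"claw": 87},
    {"tx": 468,"ty": 323,"tz": 80,"ax": 0,"ay": 0,"az": 1.508,"claw": 87},
    {"tx": 468,"ty": 323,"tz": 80,"ax": 0,"ay": 0,"az": 1.508,"claw": 87},
    {"tx": 468,"ty": 323,"tz": 80,"ax": 0,"ay": 0,"az": 1.508,"claw": 87},
    {"tx": 468,"ty": 323,"tz": 80,"ax": 0,"ay": 0,"az": 1.508,"claw": 87},
    {"tx": 468,"ty": 323,"tz": 80,"ax": 0,"ay": 0,"az": 1.508,"claw": 87},
    {"tx": 468,"ty": 323,"tz": 80,"ax": 0,"ay": 0,"az": 1.508,"claw": 87},
    {"tx": 468,"ty": 323,"tz": 80,"ax": 0,"ay": 0,"az": 1.508,"claw": 87},
    {"tx": 468,"ty": 323,"tz": 80,"ax": 0,"ay": 0,"az": 1.508,"claw": 87},
    {"tx": 468,"ty": 323,"tz": 80,"ax": 0,"ay": 0,"az": 1.508,"claw": 87}
  ]
}}

```text
time_s: 1.8
tcp_pos: [0.4809, 0.2307, 0.1531]
ee_rot: [[-0.184, -0.983, 0.001], [-0.983, 0.184, 0.001], [-0.001, -0.001, -1.0]]
wrist_force: [0.9, 0.6, 0.1]
gripper_width: 0.996
gripper_force: 0.0
```

Request:
{"method": "servo_tool", "body": {
  "deltas": [
    {"tx": 44,"ty": -56,"tz": 43,"ax": 0,"ay": 0,"az": 0,"claw": 87},
    {"tx": 44,"ty": -56,"tz": 43,"ax": 0,"ay": 0,"az": 0,"claw": 87},
    {"tx": 44,"ty": -56,"tz": 43,"ax": 0,"ay": 0,"az": 0,"claw": 87},
    {"tx": 44,"ty": -56,"tz": 43,"ax": 0,"ay": 0,"az": 0,"claw": 87},
    {"tx": 44,"ty": -56,"tz": 43,"ax": 0,"ay": 0,"az": 0,"claw": 87}
  ]
}}

```text
time_s: 2.22
tcp_pos: [0.5274, 0.179, 0.1101]
ee_rot: [[-0.179, -0.984, 0.0], [-0.984, 0.179, 0.0], [-0.0, -0.0, -1.0]]
wrist_force: [0.3, 0.6, 0.1]
gripper_width: 0.998
gripper_force: 0.0
```

Run:
```python
from h import *
s=sense(); print(s["time_s"],s["tcp_pos"],np.round(s["ee_rot"],4).tolist())
R=np.array(s["ee_rot"]); print(1000*R.T@(np.array([.5277,.1768,.026])-s["tcp_pos"]))
```

```text
2.2167 [0.52736764 0.17902812 0.11005486] [[-0.1785, -0.9839, 0.0004], [-0.9839, 0.1785, 0.0], [-0.0001, -0.0004, -1.0]]
[ 2.13947592 -0.6953285  84.0549487 ]
```

Request:
{"method": "servo_tool", "body": {
  "deltas": [
    {"tx": 2,"ty": -0.7,"tz": 35,"ax": 0,"ay": 0,"az": 0.008,"claw": 87},
    {"tx": 2,"ty": -0.7,"tz": 65,"ax": 0,"ay": 0,"az": 0.008,"claw": 70},
    {"tx": 2,"ty": -0.7,"tz": 84,"ax": 0,"ay": 0,"az": 0.008,"claw": 50},
    {"tx": 2,"ty": -0.7,"tz": 84,"ax": 0,"ay": 0,"az": 0.008,"claw": 40},
    {"tx": 2,"ty": -0.7,"tz": 84,"ax": 0,"ay": 0,"az": 0.008,"claw": 35},
    {"tx": 2,"ty": -0.7,"tz": 84,"ax": 0,"ay": 0,"az": 0.008,"claw": 30},
    {"tx": 2,"ty": -0.7,"tz": 84,"ax": 0,"ay": 0,"az": 0.008,"claw": 30}
  ]
}}

```text
time_s: 2.8
tcp_pos: [0.5286, 0.1784, 0.0281]
ee_rot: [[-0.184, -0.983, 0.004], [-0.983, 0.184, 0.002], [-0.003, -0.003, -1.0]]
wrist_force: [0.1, 0.7, -0.7]
gripper_width: 0.632
gripper_force: 0.0
```

Run:
```python
from h import *
s=sense(); print(s["time_s"],s["tcp_pos"],np.round(s["ee_rot"],4).tolist(),s["gripper_width"])
cv2.imwrite("pics/g1.png",np.vstack([cv2.resize(capture("side")[215:325,110:310],(800,440)),cv2.resize(capture("top")[130:250,100:220],(160,160))@np.eye(3) if 0 else np.zeros((1,800,3),np.uint8)]))
```

```text
2.8 [0.52861457 0.17843842 0.02810877] [[-0.1845, -0.9828, 0.0038], [-0.9828, 0.1845, 0.0023], [-0.003, -0.0034, -1.0]] 0.6321103023255866
```

View pics/g1.png

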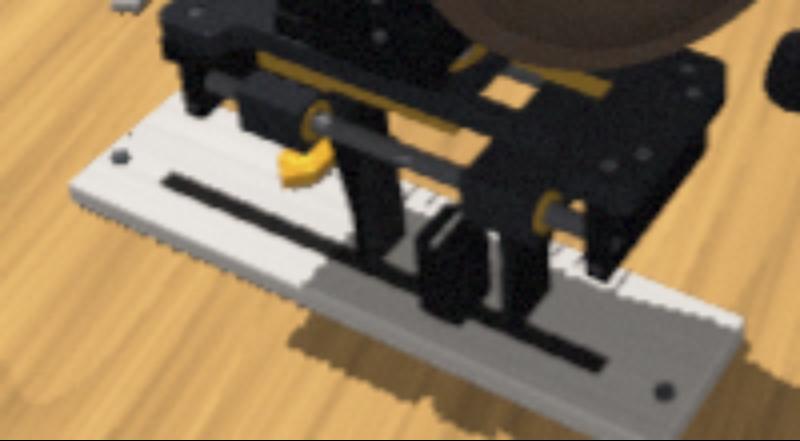

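The stop sits between the open fingers at about (450,265) in the crop, and the pointer is clear at (300,165). I'll close on it.

Request:
{"method": "servo_tool", "body": {
  "deltas": [
    {"tx": 1,"ty": 0,"tz": 1,"ax": 0,"ay": 0,"az": 0,"claw": 15},
    {"tx": 1,"ty": 0,"tz": 1,"ax": 0,"ay": 0,"az": 0,"claw": 15},
    {"tx": 1,"ty": 0,"tz": 1,"ax": 0,"ay": 0,"az": 0,"claw": 15},
    {"tx": 1,"ty": 0,"tz": 1,"ax": 0,"ay": 0,"az": 0,"claw": 15},
    {"tx": 1,"ty": 0,"tz": 1,"ax": 0,"ay": 0,"az": 0,"claw": 15},
    {"tx": 1,"ty": 0,"tz": 1,"ax": 0,"ay": 0,"az": 0,"claw": 15},
    {"tx": 1,"ty": 0,"tz": 1,"ax": 0,"ay": 0,"az": 0,"claw": 15},
    {"tx": 1,"ty": 0,"tz": 1,"ax": 0,"ay": 0,"az": 0,"claw": 15}
  ]
}}

```text
time_s: 3.52
tcp_pos: [0.5275, 0.176, 0.0251]
ee_rot: [[-0.186, -0.983, 0.0], [-0.983, 0.186, 0.0], [-0.0, -0.0, -1.0]]
wrist_force: [0.0, -1.2, 2.2]
gripper_width: 0.226
gripper_force: 30.0
```

Request:
{"method": "servo_tool", "body": {
  "deltas": [
    {"tx": 0,"ty": -8,"tz": 0,"ax": 0,"ay": 0,"az": 0,"claw": 15},
    {"tx": 0,"ty": -22,"tz": 0,"ax": 0,"ay": 0,"az": 0,"claw": 15},
    {"tx": 0,"ty": -38,"tz": 0,"ax": 0,"ay": 0,"az": 0,"claw": 15},
    {"tx": 0,"ty": -54,"tz": 0,"ax": 0,"ay": 0,"az": 0,"claw": 15},
    {"tx": 0,"ty": -70,"tz": 0,"ax": 0,"ay": 0,"az": 0,"claw": 15},
    {"tx": 0,"ty": -83,"tz": 0,"ax": 0,"ay": 0,"az": 0,"claw": 15},
    {"tx": 0,"ty": -92,"tz": 0,"ax": 0,"ay": 0,"az": 0,"claw": 15},
    {"tx": 0,"ty": -97,"tz": 0,"ax": 0,"ay": 0,"az": 0,"claw": 15},
    {"tx": 0,"ty": -97,"tz": 0,"ax": 0,"ay": 0,"az": 0,"claw": 15},
    {"tx": 0,"ty": -97,"tz": 0,"ax": 0,"ay": 0,"az": 0,"claw": 15},
    {"tx": 0,"ty": -97,"tz": 0,"ax": 0,"ay": 0,"az": 0,"claw": 15}
  ]
}}

```text
time_s: 4.43
tcp_pos: [0.6226, 0.1577, 0.0251]
ee_rot: [[-0.186, -0.983, 0.001], [-0.983, 0.186, -0.0], [0.0, -0.001, -1.0]]
wrist_force: [0.7, -2.5, 3.6]
gripper_width: 0.231
gripper_force: 30.0
```

Run:
```python
from h import *
s=sense(); print(s["time_s"],s["tcp_pos"],s["gripper_width"],s["wrist_force"])
```

```text
4.4333 [0.62255873 0.15771838 0.02511682] 0.23105922759649533 [ 0.6986776  -2.47567633  3.58730026]
```

Request:
{"method": "servo_tool", "body": {
  "deltas": [
    {"tx": 0,"ty": -97,"tz": 0,"ax": 0,"ay": 0,"az": 0,"claw": 30},
    {"tx": 0,"ty": 0,"tz": 0,"ax": 0,"ay": 0,"az": 0,"claw": 50}
  ]
}}

```text
time_s: 4.6
tcp_pos: [0.6352, 0.1593, 0.0196]
ee_rot: [[-0.189, -0.982, 0.005], [-0.982, 0.189, -0.0], [-0.001, -0.005, -1.0]]
wrist_force: [4.9, 3.5, -0.3]
gripper_width: 0.353
gripper_force: 1.7
```

My first row carried a wrong ty (-97 instead of 0), so the stop may have been pushed past the pointer. I'll let the fingers open and the arm settle, lift clear, and measure again.

Request:
{"method": "servo_tool", "body": {
  "deltas": [
    {"tx": 0,"ty": 0,"tz": -10,"ax": 0,"ay": 0,"az": 0,"claw": 87},
    {"tx": 0,"ty": 0,"tz": -40,"ax": 0,"ay": 0,"az": 0,"claw": 87},
    {"tx": 0,"ty": 0,"tz": -80,"ax": 0,"ay": 0,"az": 0,"claw": 87},
    {"tx": 0,"ty": 0,"tz": -120,"ax": 0,"ay": 0,"az": 0,"claw": 87},
    {"tx": 40,"ty": 0,"tz": -150,"ax": 0,"ay": 0,"az": 0,"claw": 87},
    {"tx": 80,"ty": 20,"tz": -160,"ax": 0,"ay": 0,"az": 0,"claw": 87},
    {"tx": 120,"ty": 30,"tz": -160,"ax": 0,"ay": 0,"az": 0,"claw": 87},
    {"tx": 160,"ty": 40,"tz": -160,"ax": 0,"ay": 0,"az": 0,"claw": 87},
    {"tx": 200,"ty": 50,"tz": -160,"ax": 0,"ay": 0,"az": 0,"claw": 87},
    {"tx": 240,"ty": 60,"tz": -160,"ax": 0,"ay": 0,"az": 0,"claw": 87},
    {"tx": 280,"ty": 70,"tz": -160,"ax": 0,"ay": 0,"az": 0,"claw": 87},
    {"tx": 320,"ty": 80,"tz": -160,"ax": 0,"ay": 0,"az": 0,"claw": 87}
  ]
}}

```text
time_s: 5.6
tcp_pos: [0.4858, -0.1347, 0.1843]
ee_rot: [[-0.185, -0.983, -0.001], [-0.983, 0.185, 0.001], [-0.001, 0.001, -1.0]]
wrist_force: [-0.3, -0.1, -1.0]
gripper_width: 0.998
gripper_force: 0.0
```

Run:
```python
from h import *
t=capture("top"); s=capture("side")
a=cv2.resize(t[105:205,140:210],None,fx=5,fy=5,interpolation=cv2.INTER_CUBIC)
b=cv2.resize(s[230:310,150:230],None,fx=5,fy=5,interpolation=cv2.INTER_CUBIC)
o=np.zeros((500,780,3),np.uint8); o[:,:350]=a; o[:400,360:760]=b
cv2.imwrite("pics/crop2.png",o); s=sense(); print(s["time_s"],s["tcp_pos"])
```

```text
5.7 [ 0.48403845 -0.13705702  0.18412066]
```

View pics/crop2.png

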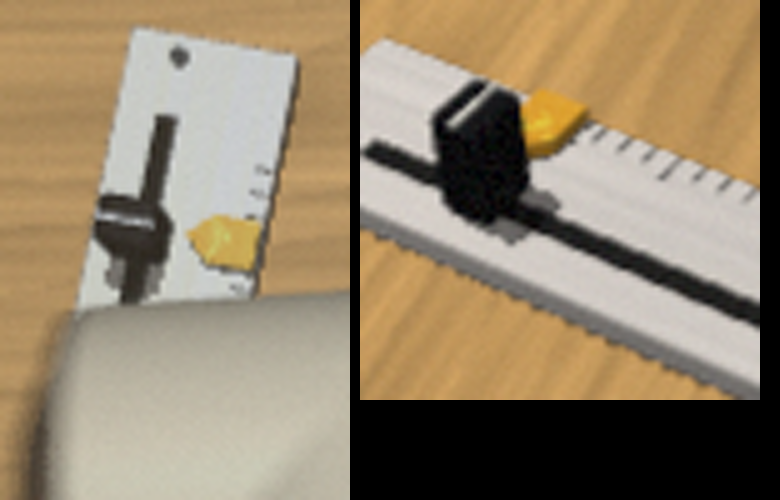

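The stop has gone past the pointer. Its white line is centred at top pixel (164.6,147.7) and side pixel (171.8,251.2); the tip is at top (177.2,151.8). The arm hides part of the top view, but not what matters here.

Run:
```python
from h import *
np.set_printoptions(precision=4,suppress=True)
a=np.radians(79.25); d=np.array([np.sin(a),-np.cos(a)]); x=np.array([d[1],-d[0]])
C=np.array([.5662,.1569])-.013*x
def rep(n,q): r=q[:2]-C; print(n,q,"along %.4f across %.4f"%(r@d,r@x))
for n,o,z in (("stop0",[("top",(154.9,196.1)),("side",(223.4,271.4))],.0525),("stop1",[("top",(164.6,147.7)),("side",(171.8,251.2))],.0525),("tip",[("top",(177.2,151.8)),("side",(180.4,260.2))],.018)):
    rep(n,tri(o))
    for c,uv in o: rep("  "+c,onz(c,[uv],z)[0])
rep("grasp0",np.array([.5275,.176])); rep("grasp1",np.array([.6226,.1577]))
s=sense(); R=np.array(s["ee_rot"]); print(s["time_s"],s["tcp_pos"],s["joint_velocities"])
```

```text
stop0 [0.5284 0.1758 0.05  ] along -0.0406 across 0.0015
  top [0.5292 0.1756 0.0525] along -0.0398 across 0.0015
  side [0.5262 0.178  0.0525] along -0.0433 across -0.0003
stop1 [0.6236 0.1583 0.049 ] along 0.0561 across 0.0009
  top [0.6237 0.158  0.0525] along 0.0563 across 0.0012
  side [0.6204 0.1617 0.0525] along 0.0524 across -0.0018
tip [0.6222 0.1393 0.014 ] along 0.0583 across 0.0199
  top [0.6219 0.1389 0.018 ] along 0.0581 across 0.0203
  side [0.6191 0.1431 0.018 ] along 0.0545 across 0.0167
grasp0 [0.5275 0.176 ] along -0.0416 across 0.0015
grasp1 [0.6226 0.1577] along 0.0553 across 0.0017
5.7 [ 0.484  -0.1371  0.1841] [ 3.9307  1.3746  2.5586 -0.2138  1.2444 -2.8775]
```

```bash
cat > fit.py <<'E'
from h import *
from scipy.optimize import minimize
import sys
a=np.radians(79.25); d=np.array([np.sin(a),-np.cos(a)]); x=np.array([d[1],-d[0]]); C=np.array([.5662,.1569])-.013*x
F=4
def P(ac,al,z): return np.r_[C+x*ac+d*al,z]
def img(cam,pts): return ((proj(cam,pts)+.5)*F-.5)
def poly(sh,pts):
    m=np.zeros(sh,np.uint8); cv2.fillConvexPoly(m,np.round(cv2.convexHull(pts.astype(np.float32))*16).astype(np.int32),1,shift=4); return m
def prism(cam,sh,q,z0,z1): return poly(sh,np.array(img(cam,[P(u,v,z) for u,v in q for z in (z0,z1)])))
def fit(cam,im,kind,g):
    I=cv2.resize(im,None,fx=F,fy=F,interpolation=cv2.INTER_CUBIC); h=cv2.cvtColor(I,cv2.COLOR_BGR2HSV); sh=I.shape[:2]
    if kind=="ptr":
        clip=poly(sh,img(cam,[P(u,v,.012) for u,v in ((.01,g[1]-.03),(.044,g[1]-.03),(.044,g[1]+.03),(.01,g[1]+.03))]))
        obs=((h[...,1]>105)&(h[...,2]>90)).astype(float)
        mod=lambda p:prism(cam,sh,[(p[0],p[1]),(p[0]+.010,p[1]-.01),(p[0]+.010,p[1]+.01),(p[0]+.029,p[1]-.01),(p[0]+.029,p[1]+.01)],.012,.018)
    else:
        slot=poly(sh,img(cam,[P(u,v,.012) for u,v in ((-.007,-.12),(.007,-.12),(.007,.12),(-.007,.12))]))
        clip=prism(cam,sh,[(g[0]+i*.022,g[1]+j*.022) for i in(-1,1) for j in (-1,1)],.0125,.06)*(1-slot)
        L=cv2.GaussianBlur(h[...,2],(0,0),2); obs=(L<80).astype(float)
        # white line lies inside: fill holes
        obs=cv2.morphologyEx(obs,cv2.MORPH_CLOSE,np.ones((13,13)))
        mod=lambda p:prism(cam,sh,[(p[0]+i*.012,p[1]+j*.010) for i in(-1,1) for j in (-1,1)],.0125,.0525)
    f=lambda p:float((np.abs(mod(p)-obs)*clip).sum())/F**2
    r=min((minimize(f,np.array(g)+[dx,dy],method="Nelder-Mead",options=dict(initial_simplex=np.array([[0,0],[.004,0],[0,.004]])+g+[dx,dy],xatol=1e-5)) for dx in(-.002,.002) for dy in (-.003,.003)),key=lambda r:r.fun)
    print(cam,kind,"across %.4f along %.4f"%tuple(r.x),"miss px %.1f of %.0f"%(r.fun,(obs*clip).sum()/F**2)); return r.x,I,mod(r.x)
E
python3 - <<'E'
from fit import *
t=capture("top"); s=capture("side"); cv2.imwrite("pics/t2.png",t); cv2.imwrite("pics/s2.png",s)
for cam,im0,im in (("top",cv2.imread("pics/top0.png"),t),("side",cv2.imread("pics/side0.png"),s)):
    g=[.018,.057] if cam=="top" else [.017,.0545]; gs=.0553 if cam=="top" else .0525
    p,_,mp=fit(cam,im0,"ptr",g); fit(cam,im0,"stop",[.0,gs-.097]); q,I,m=fit(cam,im,"stop",[.0,gs])
    if cam=="top": fit(cam,im,"ptr",g)
    for M,c in ((m,(0,0,255)),(mp,(255,0,0))):
        cv2.drawContours(I,cv2.findContours(M,0,2)[0],-1,c,1)
    u,v=(proj(cam,P(.0,.0553,.03))[0]*F).astype(int); A=I[v-190:v+190,u-190:u+190]
    B=np.hstack([B,A]) if cam=="side" else A
    print("tip-stop mm",1000*(p[1]-q[1]))
cv2.imwrite("pics/fit1.png",B)
E
```

```text
top ptr across 0.0201 along 0.0589 miss px 7.5 of 98
top stop across 0.0020 along -0.0394 miss px 30.3 of 74
top stop across 0.0027 along 0.0545 miss px 39.6 of 72
top ptr across 0.0202 along 0.0587 miss px 7.4 of 98
tip-stop mm 4.3548500061035
side ptr across 0.0191 along 0.0572 miss px 6.8 of 109
side stop across -0.0025 along -0.0429 miss px 85.8 of 332Traceback (most recent call last):
  File "<stdin>", line 5, in <module>
  File "fit.py", line 25, in fit
    r=min((minimize(f,np.array(g)+[dx,dy],method="Nelder-Mead",options=dict(initial_simplex=np.array([[0,0],[.004,0],[0,.004]])+g+[dx,dy],xatol=1e-5)) for dx in(-.002,.002) for dy in (-.003,.003)),key=lambda r:r.fun)
  File "fit.py", line 25, in <genexpr>
    r=min((minimize(f,np.array(g)+[dx,dy],method="Nelder-Mead",options=dict(initial_simplex=np.array([[0,0],[.004,0],[0,.004]])+g+[dx,dy],xatol=1e-5)) for dx in(-.002,.002) for dy in (-.003,.003)),key=lambda r:r.fun)
           ~~~~~~~~^^^^^^^^^^^^^^^^^^^^^^^^^^^^^^^^^^^^^^^^^^^^^^^^^^^^^^^^^^^^^^^^^^^^^^^^^^^^^^^^^^^^^^^^^^^^^^^^^^^^^^^^^^^^^^^^^^^^^^^^^^^^^^^^^^^
    res = _m
[... 485 characters left out ...]
              ~~~~~^^^^^^^^^^^^^^^^^^^^^^^^^^^^^^^^^^^^^^^^^^^^^^^^^^^^^^^^^^^^^^^^^^^^^^^^^^^^^^^
  File "fit.py", line 10, in prism
    def prism(cam,sh,q,z0,z1): return poly(sh,np.array(img(cam,[P(u,v,z) for u,v in q for z in (z0,z1)])))
                                                       ~~~^^^^^^^^^^^^^^^^^^^^^^^^^^^^^^^^^^^^^^^^^^^^^^
  File "fit.py", line 7, in img
    def img(cam,pts): return ((proj(cam,pts)+.5)*F-.5)
                               ~~~~^^^^^^^^^
  File "h.py", line 15, in proj
    K,D=KD(cam); T=np.linalg.inv(np.array(calibration(cam)["cam_to_world"]))
                                          ~~~~~~~~~~~^^^^^
ValueError: time passes only in moves, steps and waits
```

```bash
python3 - <<'E'
import re
s=open("h.py").read()
s=s.replace("import numpy as np, cv2","import numpy as np, cv2\n_cal={c:calibration(c) for c in ('side','top')}\ndef calibration(c): return _cal[c]")
open("h.py","w").write(s)
E
python3 - <<'E'
from fit import *
def rep(n,cam,uv,z): r=onz(cam,[uv],z)[0][:2]-C; print(n,cam,np.round(uv,2),"along %.4f across %.4f"%(r@d,r@x))
out=[]
for cam,gs,ex in (("top",.0555,.0589),("side",.0525,.0572)):
    im0=cv2.imread(f"pics/{cam}0.png"); im=cv2.imread(f"pics/{cam[0]}2.png")
    g=[.018,.057] if cam=="top" else [.017,.0545]
    p,I0,mp=fit(cam,im0,"ptr",g)
    for nm,J,al in (("start",im0,gs-.0965),("now",im,gs)):
        G=cv2.cvtColor(cv2.resize(J,None,fx=F,fy=F,interpolation=cv2.INTER_CUBIC),cv2.COLOR_BGR2GRAY).astype(float)
        ac=.0 
        m=poly(G.shape,img(cam,[P(u,al+v,.0525) for u,v in ((-.0085,-.0055),(.0085,-.0055),(.0085,.0055),(-.0085,.0055))]))>0
        bg=np.percentile(G[m],30); W=np.clip(G-bg-15,0,None)*m; v,u=np.nonzero(W); ww=W[v,u]
        rep("line "+nm,cam,((u@ww/ww.sum()+.5)/F-.5,(v@ww/ww.sum()+.5)/F-.5),.0525)
        if nm=="now":
            I=cv2.resize(J,None,fx=F,fy=F,interpolation=cv2.INTER_CUBIC); cv2.drawContours(I,cv2.findContours(m.astype(np.uint8),0,2)[0],-1,(0,0,255),1)
    cv2.drawContours(I0,cv2.findContours(mp,0,2)[0],-1,(255,0,0),1)
    u,v=(proj(cam,P(.02,.0553,.02))[0]*F).astype(int)
    out.append(np.hstack([cv2.resize(k[v-95:v+95,u-130:u+130],(390,285)) for k in (I0,I)]))
cv2.imwrite("pics/fit1.png",np.vstack(out))
E
```

```text
top ptr across 0.0201 along 0.0589 miss px 7.5 of 98
line start top [154.12 195.52] along -0.0390 across -0.0002
line now top [163.76 148.27] along 0.0548 across -0.0002
side ptr across 0.0191 along 0.0572 miss px 6.8 of 109
line start side [222.17 270.69] along -0.0408 across 0.0001
line now side [171.95 250.69] along 0.0529 across -0.0008
```

View pics/fit1.png

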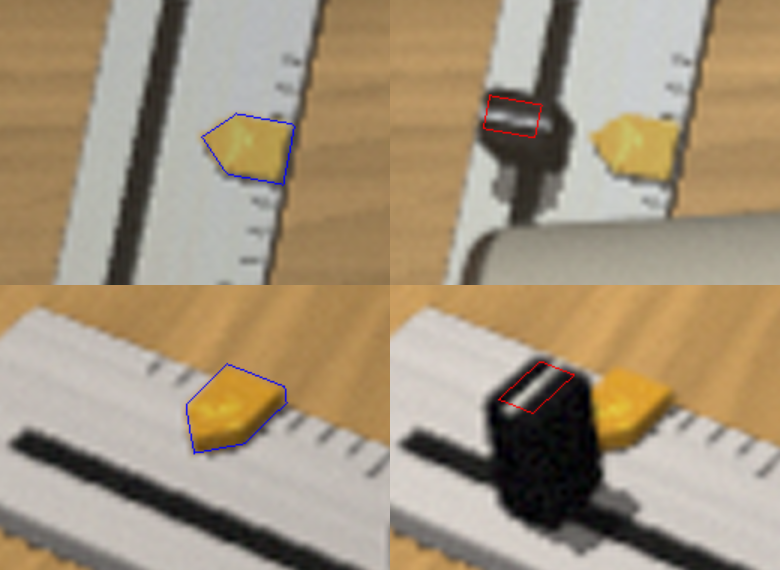

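```bash
cat > line.py <<'E'
from fit import *
def line(cam,im,al,lo=-.012,hi=.012):
    G=cv2.cvtColor(im,cv2.COLOR_BGR2GRAY).astype(np.float32)
    v=np.arange(-.008,.0081,.0002); R=[]
    for u in np.arange(lo,hi,.001):
        q=proj(cam,[P(u,al+k,.0525) for k in v]).astype(np.float32)
        pr=cv2.remap(G,q[:,:1].copy(),q[:,1:].copy(),cv2.INTER_CUBIC).ravel(); c=pr[5:-5].argmax()+5
        # peak height above both sides
        k=slice(max(0,c-12),c+13); s=pr[k]; base=max(pr[:c+1].min(),pr[c:].min())
        w=np.clip(pr-(base+.4*(pr[c]-base)),0,None); 
        a=c; 
        while a>0 and w[a-1]>0: a-=1
        b=c
        while b<len(v)-1 and w[b+1]>0: b+=1
        ctr=(w[a:b+1]@v[a:b+1])/w[a:b+1].sum(); R.append((u*1e3,1e3*(al+ctr),pr[c]-base))
    return np.array(R)
E
python3 - <<'E'
from line import *
np.set_printoptions(precision=1,suppress=True,linewidth=200)
for cam,gs in (("top",.0555),("side",.0525)):
    for nm,f,al in (("start",f"pics/{cam}0.png",gs-.0945),("now",f"pics/{cam[0]}2.png",gs)):
        R=line(cam,cv2.imread(f),al); print(cam,nm); print(R.T)
E
```

```text
top start
[[-12.  -11.  -10.   -9.   -8.   -7.   -6.   -5.   -4.   -3.   -2.   -1.    0.    1.    2.    3.    4.    5.    6.    7.    8.    9.   10.   11. ]
 [-40.1 -39.6 -39.4 -39.2 -39.1 -39.  -38.9 -38.8 -38.8 -38.8 -39.1 -39.5 -39.6 -39.4 -39.2 -39.1 -39.  -38.9 -38.8 -38.7 -38.8 -39.3 -39.5 -39.5]
 [ 25.4  49.9  93.7 130.1 137.9 143.3 126.7 104.7  94.5 101.7  95.5  93.8  98.3  98.1 104.9 120.  117.7 103.4  94.9  94.5  87.2  93.7 102.4  94.9]]
top now
[[-12.  -11.  -10.   -9.   -8.   -7.   -6.   -5.   -4.   -3.   -2.   -1.    0.    1.    2.    3.    4.    5.    6.    7.    8.    9.   10.   11. ]
 [ 56.6  56.   55.3  54.8  54.6  54.5  54.7  54.8  54.9  55.   55.1  55.1  54.8  54.4  54.4  54.4  54.7  54.8  54.8  54.9  55.   55.1  55.3  55.2]
 [ 21.4  37.9  71.6 107.7 118.6 125.3 140.8 147.7 136.9 120.2 102.8  84.   78.6  84.9  99.8 110.7 110.7 120.9 131.7 125.3 100.6  94.7  97.6  83.7]]
side start
[[-12.  -11.  -10.   -9.   -8.   -7.   -6.   -5.   -4.   -3.   -2.   -1.    0.    1.    2.    3.    4.    5.    6.    7.    8.    9.   10.   11. ]
 [-41.4 -41.1 -40.9 -40.8 -40.8 -40.8 -40.8 -40.9 -40.9 -40.8 -40.7 -40.7 -40.7 -40.8 -40.8 -40.9 -40.8 -40.8 -40.8 -40.8 -40.8 -40.7 -40.6 -40.5]
 [ 74.7 112.9 144.  153.2 148.6 151.7 148.3 141.2 138.6 136.  160.4 164.8 163.1 165.5 153.9 159.3 157.9 161.8 167.2 156.6 151.2 147.4 128.8  92.7]]
side now
[[-12.  -11.  -10.   -9.   -8.   -7.   -6.   -5.   -4.   -3.   -2.   -1.    0.    1.    2.    3.    4.    5.    6.    7.    8.    9.   10.   11. ]
 [ 60.2  52.8  53.   53.   52.9  53.   53.1  53.1  53.   52.9  53.   53.   53.   53.1  53.1  53.   52.9  53.   53.1  53.   53.1  53.4  53.4  53.6]
 [  0.  113.1 146.4 160.1 175.  177.3 176.1 175.5 164.6 164.9 167.9 166.6 177.1 169.  148.2 137.6 128.1 138.2 143.  133.  127.9 105.   77.4  45.5]]
```

```bash
cat > go.py <<'E'
from fit import *
def go(al,ac,z,az=0):
    s=sense(); R=np.array(s["ee_rot"]); p=P(ac,al,z)
    y=-R[:2,1]; print("t",round(s["time_s"],2),"delta",np.round(1000*R.T@(p-s["tcp_pos"]),1),"world yaw err deg",round(np.degrees(np.arctan2(d[1],d[0])-np.arctan2(y[1],y[0])),2),"along %.4f across %.4f"%((np.array(s["tcp_pos"])[:2]-C)@d,(np.array(s["tcp_pos"])[:2]-C)@x))
E
python3 -c "
from go import *
go(.0523,.001,.100)"
```

```text
t 5.8 delta [-313.1  -75.6   84.6] world yaw err deg 0.07 along -0.0236 across 0.3140
```

Request:
{"method": "servo_tool", "body": {
  "deltas": [
    {"tx": -40,"ty": -10,"tz": 0,"ax": 0,"ay": 0,"az": 0,"claw": 87},
    {"tx": -80,"ty": -20,"tz": 0,"ax": 0,"ay": 0,"az": 0,"claw": 87},
    {"tx": -120,"ty": -30,"tz": 0,"ax": 0,"ay": 0,"az": 0,"claw": 87},
    {"tx": -160,"ty": -40,"tz": 0,"ax": 0,"ay": 0,"az": 0,"claw": 87},
    {"tx": -200,"ty": -50,"tz": 20,"ax": 0,"ay": 0,"az": 0,"claw": 75},
    {"tx": -240,"ty": -60,"tz": 40,"ax": 0,"ay": 0,"az": 0,"claw": 65},
    {"tx": -275,"ty": -70,"tz": 60,"ax": 0,"ay": 0,"az": 0,"claw": 55},
    {"tx": -300,"ty": -75,"tz": 75,"ax": 0,"ay": 0,"az": 0,"claw": 50},
    {"tx": -313,"ty": -75.6,"tz": 85,"ax": 0,"ay": 0,"az": 0,"claw": 50},
    {"tx": -313,"ty": -75.6,"tz": 85,"ax": 0,"ay": 0,"az": 0,"claw": 50},
    {"tx": -313,"ty": -75.6,"tz": 85,"ax": 0,"ay": 0,"az": 0,"claw": 50},
    {"tx": -313,"ty": -75.6,"tz": 85,"ax": 0,"ay": 0,"az": 0,"claw": 50}
  ]
}}

```text
time_s: 6.8
tcp_pos: [0.62, 0.1597, 0.1002]
ee_rot: [[-0.185, -0.983, 0.0], [-0.983, 0.185, 0.0], [-0.0, -0.0, -1.0]]
wrist_force: [-0.2, -0.8, 0.2]
gripper_width: 0.591
gripper_force: 0.0
```

```bash
python3 -c "
from go import *
go(.0523,.001,.026)"
```

```text
t 6.8 delta [ 0.8  0.  74.2] world yaw err deg -0.09 along 0.0523 across 0.0002
```

Request:
{"method": "servo_tool", "body": {
  "deltas": [
    {"tx": 0,"ty": 0,"tz": 25,"ax": 0,"ay": 0,"az": 0,"claw": 50},
    {"tx": 0,"ty": 0,"tz": 50,"ax": 0,"ay": 0,"az": 0,"claw": 50},
    {"tx": 0,"ty": 0,"tz": 68,"ax": 0,"ay": 0,"az": 0,"claw": 50},
    {"tx": 0,"ty": 0,"tz": 74,"ax": 0,"ay": 0,"az": 0,"claw": 50},
    {"tx": 0,"ty": 0,"tz": 74,"ax": 0,"ay": 0,"az": 0,"claw": 30},
    {"tx": 0,"ty": 0,"tz": 74,"ax": 0,"ay": 0,"az": 0,"claw": 15},
    {"tx": 0,"ty": 0,"tz": 74,"ax": 0,"ay": 0,"az": 0,"claw": 15},
    {"tx": 0,"ty": 0,"tz": 74,"ax": 0,"ay": 0,"az": 0,"claw": 15},
    {"tx": 0,"ty": 0,"tz": 74,"ax": 0,"ay": 0,"az": 0,"claw": 15},
    {"tx": 0,"ty": 0,"tz": 74,"ax": 0,"ay": 0,"az": 0,"claw": 15},
    {"tx": 0,"ty": 0,"tz": 74,"ax": 0,"ay": 0,"az": 0,"claw": 15}
  ]
}}

```text
time_s: 7.72
tcp_pos: [0.6208, 0.1595, 0.0269]
ee_rot: [[-0.186, -0.983, 0.001], [-0.983, 0.186, 0.0], [-0.001, -0.001, -1.0]]
wrist_force: [-1.2, -0.6, 3.8]
gripper_width: 0.231
gripper_force: 30.0
```

```bash
python3 -c "
from go import *
go(.0564,.001,.026); print(sense()['gripper_width'],sense()['gripper_force'],sense()['wrist_force'])"
```

```text
t 7.72 delta [ 0.8 -3.3  0.9] world yaw err deg -0.05 along 0.0531 across 0.0002
0.23060730514172087 30.000686016865075 [-1.22092388 -0.5583997   3.80186133]
```

Request:
{"method": "servo_tool", "body": {
  "deltas": [
    {"tx": 0,"ty": -2,"tz": 0,"ax": 0,"ay": 0,"az": 0,"claw": 15},
    {"tx": 0,"ty": -4.2,"tz": 0,"ax": 0,"ay": 0,"az": 0,"claw": 15},
    {"tx": 0,"ty": -4.2,"tz": 0,"ax": 0,"ay": 0,"az": 0,"claw": 15},
    {"tx": 0,"ty": -4.2,"tz": 0,"ax": 0,"ay": 0,"az": 0,"claw": 15},
    {"tx": 0,"ty": -4.2,"tz": 0,"ax": 0,"ay": 0,"az": 0,"claw": 15},
    {"tx": 0,"ty": -4.2,"tz": 0,"ax": 0,"ay": 0,"az": 0,"claw": 15}
  ]
}}

```text
time_s: 8.22
tcp_pos: [0.6253, 0.1587, 0.0269]
ee_rot: [[-0.186, -0.983, 0.002], [-0.983, 0.186, 0.0], [-0.001, -0.002, -1.0]]
wrist_force: [-1.3, 0.2, 6.5]
gripper_width: 0.226
gripper_force: 30.0
```

```bash
python3 -c "
from go import *
go(.0564,.001,.026); print(sense()['gripper_width'],sense()['gripper_force'],sense()['wrist_force'])"
```

```text
t 8.22 delta [0.8 1.4 0.9] world yaw err deg -0.06 along 0.0578 across 0.0002
0.22590103826336344 30.00084145925939 [-1.3384346   0.15561309  6.48873368]
```

Request:
{"method": "servo_tool", "body": {
  "deltas": [
    {"tx": 0,"ty": 0,"tz": 0,"ax": 0,"ay": 0,"az": 0,"claw": 30},
    {"tx": 0,"ty": 0,"tz": 0,"ax": 0,"ay": 0,"az": 0,"claw": 50},
    {"tx": 0,"ty": 0,"tz": 0,"ax": 0,"ay": 0,"az": 0,"claw": 60},
    {"tx": 0,"ty": 0,"tz": 0,"ax": 0,"ay": 0,"az": 0,"claw": 60},
    {"tx": 0,"ty": 0,"tz": -30,"ax": 0,"ay": 0,"az": 0,"claw": 60},
    {"tx": 0,"ty": 0,"tz": -65,"ax": 0,"ay": 0,"az": 0,"claw": 60},
    {"tx": 0,"ty": 0,"tz": -105,"ax": 0,"ay": 0,"az": 0,"claw": 60},
    {"tx": 30,"ty": 10,"tz": -130,"ax": 0,"ay": 0,"az": 0,"claw": 60},
    {"tx": 70,"ty": 20,"tz": -140,"ax": 0,"ay": 0,"az": 0,"claw": 60},
    {"tx": 110,"ty": 30,"tz": -150,"ax": 0,"ay": 0,"az": 0,"claw": 60},
    {"tx": 150,"ty": 35,"tz": -150,"ax": 0,"ay": 0,"az": 0,"claw": 60},
    {"tx": 190,"ty": 40,"tz": -150,"ax": 0,"ay": 0,"az": 0,"claw": 60}
  ]
}}

```text
time_s: 9.22
tcp_pos: [0.549, -0.022, 0.1768]
ee_rot: [[-0.185, -0.983, 0.002], [-0.983, 0.185, 0.0], [-0.001, -0.002, -1.0]]
wrist_force: [-0.4, -0.5, -0.3]
gripper_width: 0.691
gripper_force: 0.0
```

Request:
{"method": "servo_tool", "body": {
  "deltas": [
    {"tx": 40,"ty": 10,"tz": 0,"ax": 0,"ay": 0,"az": 0,"claw": 60},
    {"tx": 80,"ty": 20,"tz": 0,"ax": 0,"ay": 0,"az": 0,"claw": 60},
    {"tx": 120,"ty": 30,"tz": 0,"ax": 0,"ay": 0,"az": 0,"claw": 60},
    {"tx": 120,"ty": 30,"tz": 0,"ax": 0,"ay": 0,"az": 0,"claw": 60}
  ]
}}

```text
time_s: 9.55
tcp_pos: [0.4943, -0.1375, 0.1757]
ee_rot: [[-0.192, -0.981, -0.003], [-0.981, 0.192, -0.0], [0.001, 0.003, -1.0]]
wrist_force: [0.3, 0.8, -0.3]
gripper_width: 0.689
gripper_force: 0.0
```

Run:
```python
from line import *
from go import go
out=[]
for cam,gs,tip in (("top",.0585,58.8),("side",.057,57.2)):
    im=capture(cam); cv2.imwrite(f"pics/{cam}3.png",im)
    R=line(cam,im,gs,-.009,.008); al=np.median(R[:,1]); print(cam,np.round(R[::3,1:].T,1).tolist(),"line",al,"tip-stop",tip-al)
    if cam=="top": fit(cam,im,"ptr",[.018,.057])
    u,v=proj(cam,P(.01,.0553,.02))[0].astype(int); A=cv2.resize(im[v-40:v+40,u-40:u+40],(390,390),interpolation=cv2.INTER_CUBIC); out.append(A)
cv2.imwrite("pics/c3.png",np.hstack(out)); go(.0564,.001,.1)
```

```text
top [[59.8, 59.2, 59.4, 59.7, 59.9, 58.9], [90.9, 85.5, 118.4, 130.1, 95.3, 102.4]] line 59.56154634388374 tip-stop -0.7615463438837438
top ptr across 0.0201 along 0.0587 miss px 20.7 of 85
side [[57.5, 57.6, 57.7, 57.7, 57.8, 57.7], [128.3, 133.1, 150.5, 162.0, 179.6, 178.6]] line 57.65246880921527 tip-stop -0.45246880921526866
t 9.65 delta [-311.2  -69.    76. ] world yaw err deg 0.14 along -0.0133 across 0.3120
```

View pics/c3.png

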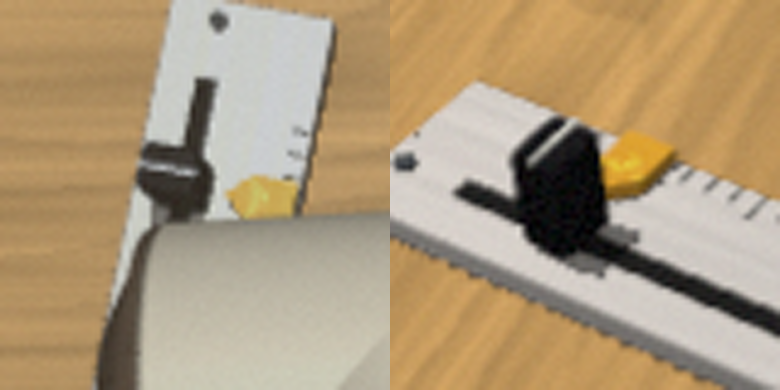

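The side view shows the stop's line nearly level with the pointer; the fits say it is about 0.6 mm past. I'll check how firm the pointer fit is, using the saved pictures.

Run:
```python
import re
src=open("fit.py").read()
for sh in ("010","013"):
  for th in (80,105,135):
    exec(src.replace("p[0]+.010,","p[0]+.%s,"%sh).replace(">105",">%d"%th)); print(sh,th)
    for cam,g in (("top",[.018,.057]),("side",[.017,.0545])): fit(cam,cv2.imread(f"pics/{cam}0.png"),"ptr",g)
```

```text
010 80
top ptr across 0.0193 along 0.0591 miss px 4.6 of 105
side ptr across 0.0184 along 0.0572 miss px 5.3 of 113
010 105
top ptr across 0.0201 along 0.0589 miss px 7.5 of 98
side ptr across 0.0191 along 0.0572 miss px 6.8 of 109
010 135
top ptr across 0.0211 along 0.0589 miss px 26.6 of 74
side ptr across 0.0198 along 0.0572 miss px 8.2 of 103
013 80
top ptr across 0.0181 along 0.0589 miss px 7.0 of 105
side ptr across 0.0168 along 0.0573 miss px 9.3 of 113
013 105
top ptr across 0.0187 along 0.0584 miss px 8.9 of 98
side ptr across 0.0180 along 0.0576 miss px 10.2 of 109
013 135
top ptr across 0.0198 along 0.0589 miss px 26.5 of 74
side ptr across 0.0189 along 0.0572 miss px 10.8 of 103
```

The pointer fit is firm: top 59.1 mm and side 57.2 mm, against the stop at 59.6 and 57.65. The stop is level to about 0.5 mm, so I'm handing in.

```bash
python3 -c "
from station import *
print(finish_job(), sense()['time_s'])"
```

```text
the job is handed in; nothing more can be done
the job is handed in; nothing more can be done
```

I set the long gauge's stop level with its pointer, about 0.5 mm past it as measured in both cameras, then let go of it and handed the job in; a mistyped move left it 4 mm short at first and I corrected that, and I never touched the short gauge's stop.

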